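# Offer up the slotted adapter plate to the folding-bike beam

### The job

The slotted aluminium adapter plate in the blue cam vise is finished: slide the vise's moving jaw (the one with the red lever) well open, then lift the plate out. Tilt the plate to match the sloping flat top of the green folding-bike beam in the bench clamp, feel it down flat lengthwise along the beam with the two brass bosses showing in its two slots, and finish still holding it in the gripper, flush and with light steady pressure (about a kilogram's weight), ready for a mate to put the bolts in. Leave the jaw open, do not shift the beam in its clamp, and do not disturb the other things on the bench.

Things in the scene. Friction and masses are not known exactly. Their poses are not given: they have to be found in the camera images.
- vise: blue machine vise bolted to the bench, flange 275 x 150 mm. Origin on the bench under the middle of the clamped plate; x along the vise from moving to fixed jaw, y across the jaws, z up. Bed top 35 mm, jaw tops 77 mm up, jaws 100 mm wide. Two parallels (10 x 58 mm, at x = -40 and 40 mm) carry the plate's underside 65 mm up; at the middle fingers have 30 mm of free depth beside it
- vise_jaw (a joint): travel of the vise's moving jaw: 0 = shut against the plate, grows as it opens towards the vise's -x, up to 0.06 m. The cam is already released: the jaw slides with about 4 N and stays where it is left
- jaw_lever (a point): middle of the red cylindrical grip (18 mm diameter, upright, 44 mm tall, its top 22 mm above this point) of the cam lever on the moving jaw; 127 mm above the bench, 84 mm from the vise's origin towards -x when shut; moves with the jaw. Metal cheeks and the jaw begin 34 mm below it
- plate: finished aluminium plate 110 (x) x 64 (y) x 8 (z) mm, about 0.125 kg, with two lengthwise slots 24 x 18 mm centred 32 mm either side of the middle along x. Origin: centre of its underside, z out of the top face. It lies level in the vise, its 110 mm length between the jaws and its long sides free, to be taken across the 64 mm width; its underside goes on the beam
- beam: front half of a folding-bike frame: straight green beam 44 mm wide (y), 64 deep (z). Origin mid-section on the clamp's tilt axis, 160 mm above the bench; x up along the beam, z out of its flat top. It slopes up away from the robot by 0.3 to 0.7 rad, held by friction (about 14 N m). Clamp pads and ears, to 52 mm either side, lie within 35 mm of the origin along the beam, below its top face
- seat (a point): point on the beam's flat top midway between the two brass bosses (11 mm diameter, 64 mm apart, under 2 mm proud), 120 mm up the beam from its origin; axes as the beam's: x up along it, y across, z square out of the top face. The plate's underside centre goes here. The beam is 10 mm narrower than the plate on either side, so fingers gripping the plate straddle it
- head (a point): middle of the foot of the head tube on the beam's centre line, 262 mm up the beam from its origin; shows whether the beam was shifted; the head tube, 48 mm in diameter, stands 75 mm out of the beam's line there
- frame_clamp: dark steel bench clamp bolted down, base plate 160 x 140 mm; origin on the bench about under the seat point, x along the beam (horizontally, uphill), z up; its base plate is centred 90 mm towards -x
- spray_can: bystander: black and red spray can, 65 mm diameter, 190 mm tall; origin under its middle
- oil_can: bystander: conical aluminium oil can, 76 mm diameter, with a spout to 228 mm height; origin under its middle
- glue_bottle: bystander: white bottle with yellow label, 42 mm diameter, 120 mm tall; origin under its middle
- pedal: bystander: black bicycle pedal 95 x 68 x 22 mm; origin under its middle
- screwdriver: bystander: yellow-handled screwdriver lying on the bench along its x
- wrench: bystander: steel wrench lying on the bench along its x
- sprockets: bystander: stack of bicycle sprockets, 105 mm diameter, 32 mm tall; origin under its middle
There are look-alikes about, which are no part of the job. There is more than one size of the plate; the one meant has the size given above.

How it is judged:
By the outcome, as a careful person would: the job done as asked, in the order asked, and still so for the second after the job is handed in, while the arm keeps its last pose, push and grip.
It also fails if it takes over 59 s, if anything falls off the work surface, if the arm or the gripper's body presses on something with over 40 N, if the wrist force passes 120 N, or if a joint passes its speed limit or range.

### The arm

A 6-joint arm with a two-finger parallel gripper is mounted at the origin on the work surface. World frame = base frame: x ahead of the robot, y to its left, z up, the work surface at z = 0. Lengths are in m, angles in rad, forces in N, time in s.
With the tool pointing down it reaches from about 0.25 to 0.725 m from the base axis. Payload 4 kg.
Tool frame: the origin (TCP) lies between the finger pads; the fingertips stand 11 mm ahead of it and the grasp point (between the pads) lies 8 mm behind it (bot.tip_extent is the distance from the TCP to the fingertips, in m); z points along the fingers, y is the line along which they close (so a half turn about z gives the same grasp; the last joint's range is limited). The gripper opens to 85 mm and grips with 20 to 120 N. Pads are 22 mm wide; open, the fingers measure 114 mm over their backs; the gripper's body (76 mm by 85 mm) begins 54 mm behind the grasp point. The pads swing forward as they close: fully open they stand 13 mm farther back than shut.
Start: joints at [-1.167, 0.241, 0.005, 1.335, 0, 1.571], TCP at [0.196, -0.46, 0.242] pointing down, gripper open.
Joint ranges: [-2.72, 2.72], [-1.05, 1.87], [-1.09, 1.28], [-1.99, 2.15], [-1.42, 1.44], [-3.14, 3.14]. Speed limits (rad/s): [2.79, 2.79, 3.14, 3.14, 3.14, 3.14].

### API

Orientations are given as a unit quaternion [x, y, z, w].
In Python, from workcell import bot gives the robot as it stands. The module is installed in compiled form; this text tells all that it offers.
- The arm moves only by the tool drive_tool, never from a script. Its argument "rows" is a list of rows, each an object of numbers: "dx", "dy", "dz": the shift along the tool's x, y, z in units of 50 mm (1.0 is 50 mm); "wx", "wy", "wz": the turn, a rotation vector about the tool's x, y, z in units of 5 degrees (1.0 is 5 degrees); "hand": the finger opening in mm, from 0 to 85.4. A call has 1 to 20 rows; each row is the pose to reach, as a shift and turn from the pose commanded when the call began, along the tool's axes at that moment; what a row does not reach only later rows make up. A row lasts 1/10 s, in which the tool goes at most 50 mm and 8.59 degrees, less where a joint would pass 70% of its speed; a pose out of reach is approached as far as the arm can. A call with a gripper value outside its range is refused whole. The fingers move at their own pace and stop on an object; the grip force is fixed at half the most. Time passes only in rows, so rows that repeat a pose let the fingers close. It gives the time, the measured TCP pose, the force, the opening and the grip force at its end, in the units of the state.
- bot.get_obs(): the state, without advancing time (a new reading comes with each control period).
- bot.camera(name): name is "side" or "top"; returns the picture (480x640x3 uint8, red, green, blue); there is no depth.
- bot.get_calibration(name): a dict with "vfov" (degrees; the focal length in pixels is half the picture's height over the tangent of half this angle, whatever the lens; pixels are square), "cx", "cy" (the principal point, pixels), "origin" and "rotation" of the camera in the world. Camera axes: x right, y up, looking along -z (the intrinsics and any distortion apply to the point x, -y, -z); pixel columns grow to the right and rows downward; lengths in m; the calibration is good to about 2 mm. A picture is of the moment at which its call begins. get_calibration takes no time and is no camera call.
- bot.job_done(): hands the job in; it is judged then, once.
Trained networks look in the newest picture that a camera, given by its name, has taken for a name from the list of things; names that differ only in an ending like _2 or _b are one class to them, and where a whole thing is asked for, a point or a joint stands for the part that bears it (a point fixed in the world has none). Each returns a list of dicts, best first, with "score" (0 to 1); they miss things now and then, are a little off and sometimes report something else, mostly with a low value. They report only what shows in the picture. A call takes as long as a camera call. They do not tell look-alikes from the thing itself.
- bot.look_for(camera, thing): "extent" ([centre column, centre row, width, height] in pixels, round what is visible of it).
- bot.outline_of(camera, thing): "region" (480x640 bool, what is visible of it) and "extent" ([centre column, centre row, width, height] in pixels, round what is visible of it).
The state is a dict: "clock": time; "joint_pos": joint angles; "joint_vel": joint speeds; "tau": joint torques, N m; "eef_pos": TCP position; "tool_rot": TCP orientation; "ft_force": force on the tool from outside, world axes, zero at the start; "ft_torque": the same for the moment, N m; "grip_width": finger opening in m; "grasp_force": force on a finger pad.
Only numpy, scipy, OpenCV 4.12 (cv2) and the standard library are available. Lean on these libraries where they do the work, as an engineer would, in place of code of your own. Each camera call takes 0.05 s, during which the arm holds its last target. There are 200 camera calls.

## Working session

There is one attempt and no reset: what is moved stays moved. The work goes in short steps, Python scripts to look and compute and a tool call to move; the robot and the scene stay as the last step left them, time stands still between calls to the robot, and variables do not carry over. Pictures are saved under pics/ and viewed, at most 10 in all, crops included, and the job is handed in when it is done.

Besides the shell and the picture viewer there is one more tool, called after "Request:" by a JSON object that holds its "name" and its "arguments", one argument or row to a line. drive_tool: Moves the arm, as the interface text tells. Its arguments: {"type":"object","properties":{"rows":{"type":"array","items":{"type":"object","properties":{"dx":{"type":"number"},"dy":{"type":"number"},"dz":{"type":"number"},"wx":{"type":"number"},"wy":{"type":"number"},"wz":{"type":"number"},"hand":{"type":"number"}}}}},"required":["rows"]}

```bash
mkdir -p pics
python3 - <<'E'
from workcell import bot
import cv2
for c in("side","top"):
    im=bot.camera(c); cv2.imwrite(f"pics/{c}0.png",im[:,:,::-1])
    print(c,bot.get_calibration(c))
    for t in("plate","jaw_lever","vise","beam","seat","head","frame_clamp"):
        try: print(t,[(round(d["score"],2),[round(float(v)) for v in d["extent"]]) for d in bot.look_for(c,t)][:4])
        except Exception as e: print(t,e)
o=bot.get_obs();print(o)
E
```

```text
side {'vfov': 51.83705817761261, 'cx': 313.35456650857515, 'cy': 232.2881526445658, 'origin': array([ 0.54270126, -1.17022511,  1.18186153]), 'rotation': array([ 0.4097008 , -0.01672052, -0.01197022,  0.91198816])}
plate [(0.63, [290, 204, 32, 17]), (0.63, [347, 194, 21, 4])]
jaw_lever [(0.8, [269, 205, 14, 34]), (0.16, [289, 204, 35, 11])]
vise [(0.84, [282, 215, 83, 47]), (0.65, [269, 205, 14, 36])]
beam [(0.88, [279, 270, 145, 113]), (0.58, [288, 157, 19, 46]), (0.51, [268, 208, 14, 35])]
seat [(0.93, [281, 270, 142, 115])]
head [(0.74, [281, 272, 144, 111])]
frame_clamp [(0.9, [282, 279, 144, 127])]
top {'vfov': 47.90271089479586, 'cx': 314.65798037748624, 'cy': 238.89410995057955, 'origin': array([ 0.3466756 , -0.0195669 ,  1.66565221]), 'rotation': array([ 0.06475537, -0.06011909, -0.69491975,  0.71363784])}
plate [(0.87, [196, 200, 15, 29]), (0.72, [237, 206, 27, 25]), (0.7, [230, 270, 25, 40])]
jaw_lever [(0.87, [235, 294, 36, 17])]
vise [(0.87, [240, 283, 54, 96])]
beam [(0.61, [398, 277, 43, 151])]
seat [(0.83, [397, 277, 39, 147])]
head [(0.56, [399, 276, 41, 147])]
frame_clamp [(0.85, [395, 276, 62, 146])]
{'clock': 0.8, 'joint_pos': array([-1.16701120e+00,  2.40535963e-01,  5.03688762e-03,  1.33521175e+00,
       -1.12967614e-05,  1.57079565e+00]), 'joint_vel': array([ 0.00072671, -0.00027515, -0.00030877,  0.00039493, -0.00062519,
       -0.00091397]), 'tau': array([-1.03005284e-03, -3.72154176e+01,  2.52677536e+01,  9.00978630e-04,
       -7.54565758e-05,  8.29734574e-06]), 'eef_pos': array([ 0.19645277, -0.4598029 ,  0.24235259]), 'tool_rot': array([9.79688760e-01, 2.00524143e-01, 3.03852342e-06, 4.30133596e-05]), 'ft_force': array([ 0.5127811 ,  0.16747079, -0.44983153]), 'ft_torque': array([0.01786357, 0.00392194, 0.02318242]), 'grasp_force': 0.0, 'grip_width': 0.08534753484302601}
```

View pics/side0.png

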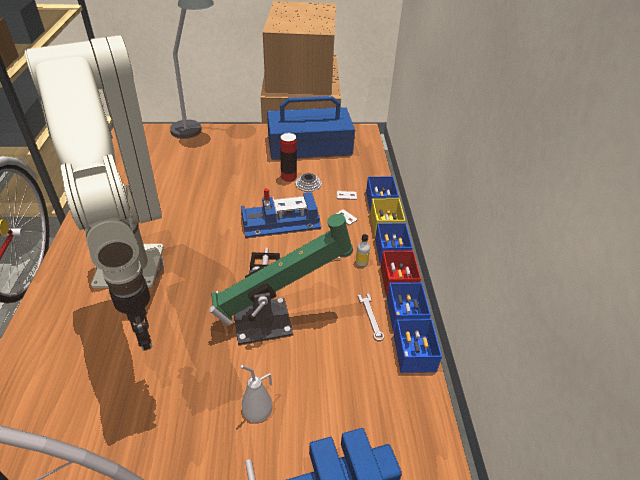

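View pics/top0.png

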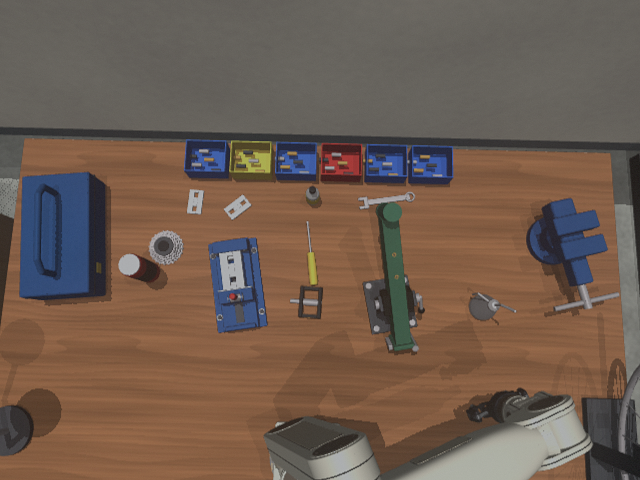

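```bash
cat > h.py <<'E'
import numpy as np, cv2
from scipy.spatial.transform import Rotation as R
from workcell import bot
C={c:bot.get_calibration(c) for c in("side","top")}
def cam(c):
    k=C[c]; f=240/np.tan(np.radians(k["vfov"]/2)); return k["origin"],R.from_quat(k["rotation"]).as_matrix(),f,k["cx"],k["cy"]
def ray(c,p):
    o,M,f,cx,cy=cam(c); return o,M@np.array([(p[0]-cx)/f,-(p[1]-cy)/f,-1.])
def onz(c,p,z):
    o,d=ray(c,p); return o+d*(z-o[2])/d[2]
def proj(c,X):
    o,M,f,cx,cy=cam(c); q=(np.atleast_2d(X)-o)@M; return np.c_[cx-f*q[:,0]/q[:,2], cy+f*q[:,1]/q[:,2]]
def tri(ps,pt):
    A=[];b=[]
    for c,p in(("side",ps),("top",pt)):
        o,d=ray(c,p); d=d/np.linalg.norm(d); P=np.eye(3)-np.outer(d,d); A.append(P);b.append(P@o)
    X=np.linalg.lstsq(np.vstack(A),np.hstack(b),rcond=None)[0]
    return X,proj("side",X)[0]-ps,proj("top",X)[0]-pt
def crop(im,x,y,w,h,s): return cv2.resize(im[y:y+h,x:x+w],None,fx=s,fy=s,interpolation=cv2.INTER_CUBIC)
E
python3 - <<'E'
from h import *
s=cv2.imread("pics/side0.png");t=cv2.imread("pics/top0.png")
cv2.imwrite("pics/v.png",np.hstack([cv2.copyMakeBorder(crop(s,236,180,90,60,5),0,300,0,0,0),crop(t,203,230,70,120,5)]))
cv2.imwrite("pics/b.png",np.hstack([cv2.copyMakeBorder(crop(s,200,205,160,140,3),0,120,0,0,0),crop(t,355,190,80,180,3)]))
E
```

```text
(no output)
```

View pics/v.png

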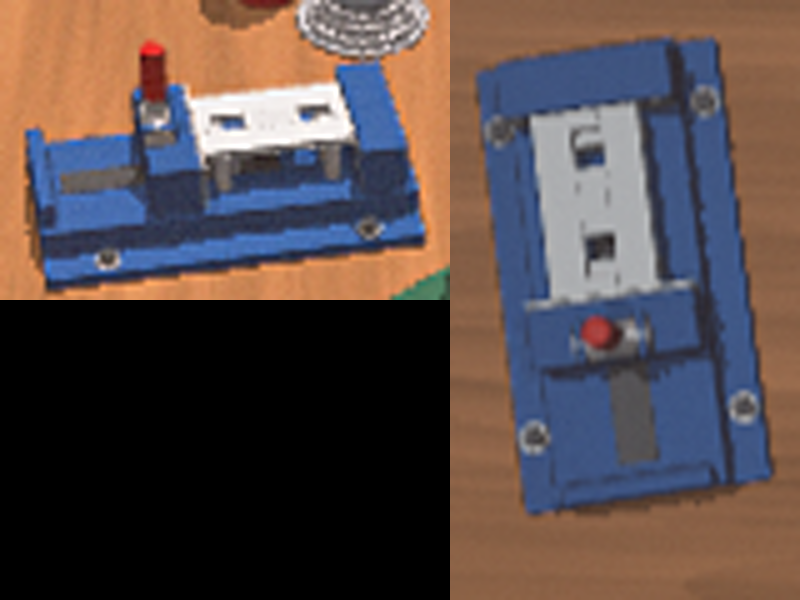

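View pics/b.png

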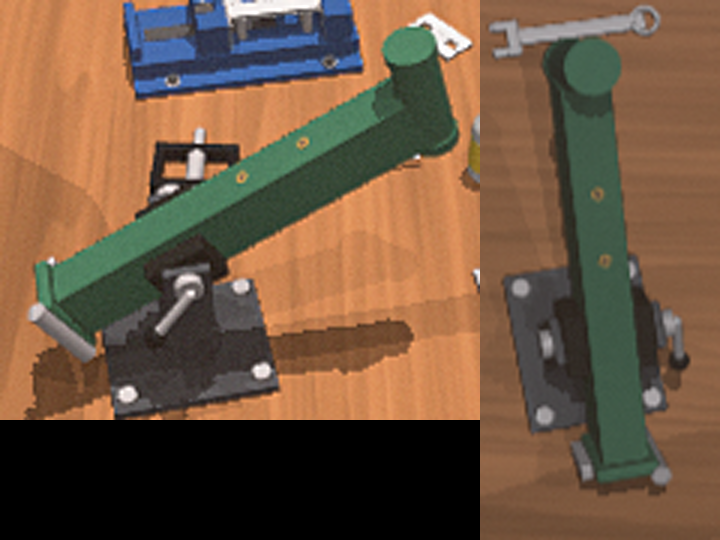

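Run:
```python
from h import *
from scipy.optimize import least_squares
def P(c,u,v,s,x,y): return np.array([(u+.5)/s-.5+x,(v+.5)/s-.5+y])
# bosses: centroid of "yellowness" in window
def cen(c,p,r=4):
    im=cv2.imread(f"pics/{c}0.png").astype(float); x,y=map(lambda t:int(round(t)),p)
    w=im[y-r:y+r+1,x-r:x+r+1]; v=w[:,:,2]-w[:,:,1]; v=np.clip(v-np.median(v)-15,0,None)
    Y,X=np.mgrid[y-r:y+r+1,x-r:x+r+1]; return np.array([(X*v).sum(),(Y*v).sum()])/v.sum()
bs=[P("s",242,177,3,200,205),P("s",303,143,3,200,205)]; bt=[P("t",125,261,3,355,190),P("t",118,193,3,355,190)]
cs=[cen("side",p) for p in bs]; ct=[cen("top",p) for p in bt]
print(bs,cs,bt,ct)
B=[]
for a,b in zip(cs,ct):
    X,e,f=tri(a,b);B.append(X);print(X.round(4),e.round(2),f.round(2))
d=B[1]-B[0];print("len",np.linalg.norm(d),"tilt",np.arcsin(d[2]/np.linalg.norm(d)),"yaw",np.arctan2(d[1],d[0]),"mid",(B[0]+B[1])/2)
print("lever top",tri(P("s",152,46,5,236,180),P("t",149,330,5,203,230)))
# constrained fit: seat at 64mm; origin z .16
def f(q):
    x,y,yaw,t=q; u=np.array([np.cos(yaw)*np.cos(t),np.sin(yaw)*np.cos(t),np.sin(t)]);n=np.array([-np.cos(yaw)*np.sin(t),-np.sin(yaw)*np.sin(t),np.cos(t)])
    o=np.array([x,y,.16]); 
    b=[o+u*(.12+k)+n*.0335 for k in(-.032,.032)]
    return np.r_[(proj("side",b)-cs).ravel(),(proj("top",b)-ct).ravel()]
r=least_squares(f,[.35,-.25,0,.5]);print("beam fit",r.x.round(4),r.fun.round(2))
x,y,yaw,t=r.x;u=np.array([np.cos(yaw)*np.cos(t),np.sin(yaw)*np.cos(t),np.sin(t)]);n=np.array([-np.cos(yaw)*np.sin(t),-np.sin(yaw)*np.sin(t),np.cos(t)])
print("seat",np.array([x,y,.16])+u*.12+n*.032,"head",proj("side",[np.array([x,y,.16])+u*.262]))
# vise fit
loc=[];obs=[]
def g(q):
    x,y,yaw=q; M=R.from_euler("z",yaw).as_matrix(); w=lambda L:np.array(L)@M.T+[x,y,0]
    s=w(S[0]); tt=w(T[0]); return np.r_[(proj("side",s)-S[1]).ravel(),(proj("top",tt)-T[1]).ravel()]
# plate corners: -x+y,+x+y,-x-y ; slots
cor=[[-.055,.032,.073],[.055,.032,.073],[.055,-.032,.073],[-.055,-.032,.073]]
lt=[[-.084,0,.149]]
S=(np.array(cor+lt),np.array([P("s",u,v,5,236,180) for u,v in[(190,94),(344,83),(355,137),(207,151),(152,44)]]))
T=(np.array(cor+lt),np.array([P("t",u,v,5,203,230) for u,v in[(79,113),(184,101),(208,282),(99,300),(147,332)]]))
r=least_squares(g,[.4,.3,0]);print("vise",r.x.round(4),r.fun.reshape(-1,2).round(2))
```

```text
[array([280.33333333, 263.66666667]), array([300.66666667, 252.33333333])] [array([279.96871239, 263.57521059]), array([300.10385757, 251.66666667])] [array([396.33333333, 276.66666667]), array([394., 254.])] [array([396.17910448, 276.3358209 ]), array([393.71256039, 254.18115942])]
[ 0.5065 -0.2264  0.2312] [ 0.3  -0.05] [0.04 0.31]
[ 0.5609 -0.2152  0.2643] [ 0.29 -0.05] [0.03 0.3 ]
len 0.06466089109023662 tilt 0.5363168287499128 yaw 0.20413199662106973 mid [ 0.53370127 -0.22080585  0.24773824]
lever top (array([0.44931481, 0.21962331, 0.15112634]), array([ 0.21721816, -0.03394841]), array([0.02528363, 0.27256245]))
beam fit [ 0.4475 -0.2393  0.2105  0.5123] [ 0.28 -0.28  0.32  0.06  0.19  0.29 -0.05  0.3 ]
seat [ 0.53443404 -0.2207105   0.24671755] head [[341.12529924 238.65117452]]
vise [ 0.5298  0.2263 -0.5915] [[  8.48  -2.98]
 [  2.89   9.46]
 [ -9.06   8.14]
 [ -5.01  -5.36]
 [  3.81  -8.14]
 [ -2.51  27.14]
 [ -1.2   -0.42]
 [ 11.21 -24.3 ]
 [ 10.78   2.3 ]
 [-18.29  -4.44]]
```

```bash
cat > fit.py <<'E'
from h import *
from scipy.optimize import least_squares
from scipy.ndimage import map_coordinates
def axes(yaw,t):
    return (np.array([np.cos(yaw)*np.cos(t),np.sin(yaw)*np.cos(t),np.sin(t)]),np.array([-np.sin(yaw),np.cos(yaw),0]),np.array([-np.cos(yaw)*np.sin(t),-np.sin(yaw)*np.sin(t),np.cos(t)]))
def edgeobs(c,im,A,Bp):
    """sub-pixel strongest gradient points near projected segment A-B, plus normals"""
    out=[]
    g=cv2.GaussianBlur(im.astype(np.float32).mean(2),(0,0),.7)
    pts=proj(c,np.linspace(A,Bp,25)); d=pts[-1]-pts[0]; n=np.array([-d[1],d[0]])/np.hypot(*d)
    k=np.arange(-4,4.01,.25)
    L=np.array([map_coordinates(g,[p[1]+k*n[1],p[0]+k*n[0]],order=1) for p in pts])
    G=np.abs(np.gradient(L,axis=1)); i=G.argmax(1)
    return k[i],G.max(1),n
E
python3 - <<'E'
from fit import *
cs=np.array([[279.97,263.57],[300.2,252.0]]);ct=np.array([[396.2,276.4],[393.8,254.1]])
ims={c:cv2.imread(f"pics/{c}0.png") for c in("side","top")}
q=np.array([.5337,-.2208,.2472,.205,.525])
for c in ims:
  for s in(-1,1):
    u,v,n=axes(q[3],q[4]); S=q[:3]
    k,G,_=edgeobs(c,ims[c],S+u*-.07+v*.022*s,S+u*.10+v*.022*s); print(c,s,k.tolist(),G.round(0).tolist())
E
python3 - <<'E'
from h import *
from scipy.optimize import least_squares
def P(u,v,s,x,y): return np.array([(u+.5)/s-.5+x,(v+.5)/s-.5+y])
L=np.array([[-.055,.032,.073],[.055,.032,.073],[.055,-.032,.073],[-.055,-.032,.073],[-.084,0,.149]])
S=np.array([P(u,v,5,236,180) for u,v in[(190,94),(344,83),(355,137),(207,151),(152,44)]])
T=np.array([P(u,v,5,203,230) for u,v in[(99,300),(79,113),(184,101),(208,282),(148,330)]])
def g(q):
    w=L@R.from_euler("z",q[2]).as_matrix().T+[q[0],q[1],0]
    return np.r_[(proj("side",w)-S).ravel(),(proj("top",w)-T).ravel()]
r=least_squares(g,[.53,.23,0],loss="soft_l1");print("vise",r.x.round(4),r.fun.reshape(-1,2).round(2).tolist())
E
```

```text
side -1 [0.25, 0.25, 0.25, 0.5, 0.5, 0.5, 0.25, 0.75, 0.5, 0.5, 0.5, 0.75, 0.75, 0.75, 0.75, 0.75, 1.0, 0.75, 1.0, 1.0, 1.0, 1.0, 1.0, 1.25, 1.25] [5.0, 5.0, 5.0, 6.0, 6.0, 5.0, 5.0, 6.0, 6.0, 5.0, 5.0, 6.0, 6.0, 5.0, 6.0, 6.0, 5.0, 6.0, 6.0, 6.0, 5.0, 6.0, 6.0, 5.0, 4.0]
side 1 [-1.75, -4.0, -3.25, -1.5, -1.75, 0.25, -1.75, 1.0, 1.25, 0.5, 0.25, 1.0, 0.5, 0.75, 0.5, 1.25, 0.5, 0.75, 1.25, 0.75, 0.75, 1.0, 1.5, 1.25, 1.25] [14.0, 5.0, 11.0, 11.0, 7.0, 7.0, 7.0, 5.0, 5.0, 7.0, 7.0, 6.0, 6.0, 6.0, 6.0, 5.0, 5.0, 6.0, 5.0, 4.0, 5.0, 6.0, 6.0, 6.0, 6.0]
top -1 [4.0, 4.0, 3.5, -0.25, -0.25, 3.0, 0.5, -0.5, -0.25, 0.25, 0.25, -0.25, -0.25, 0.25, 0.25, 0.0, 0.0, 0.5, 0.0, 0.0, 0.0, 0.25, -0.25, 0.0, 0.0] [6.0, 4.0, 2.0, 10.0, 9.0, 3.0, 2.0, 4.0, 4.0, 3.0, 3.0, 3.0, 3.0, 3.0, 3.0, 3.0, 3.0, 3.0, 3.0, 4.0, 4.0, 4.0, 3.0, 4.0, 4.0]
top 1 [-0.25, 0.0, 0.25, -0.25, -0.25, 0.25, -4.0, -4.0, -4.0, -4.0, 0.0, 0.25, -3.5, -4.0, 0.0, 0.0, -3.25, -4.0, 0.0, -3.5, 0.5, 0.25, 0.25, -4.0, -3.0] [4.0, 4.0, 3.0, 4.0, 4.0, 4.0, 5.0, 6.0, 5.0, 4.0, 4.0, 4.0, 5.0, 4.0, 4.0, 4.0, 5.0, 6.0, 4.0, 5.0, 3.0, 4.0, 4.0, 4.0, 5.0]
vise [0.5327 0.2394 0.1739] [[0.46, 0.74], [-0.77, -0.38], [0.48, -0.52], [-0.25, 0.21], [0.49, -0.04], [0.39, -0.26], [0.08, 0.64], [0.37, -0.08], [0.13, 0.15], [-1.52, 0.03]]
```

Run:
```python
from fit import *
cs=np.array([[279.97,263.57],[300.2,252.0]]);ct=np.array([[396.2,276.4],[393.8,254.1]])
ims={c:cv2.imread(f"pics/{c}0.png") for c in("side","top")}
q0=np.array([.5337,-.2208,.2472,.205,.525])
E=[]
u,v,n=axes(q0[3],q0[4])
for c,s,a,b in(("side",-1,-.09,.11),("side",1,-.01,.10),("top",-1,-.03,.10),("top",1,-.09,.10)):
    A=q0[:3]+u*a+v*.022*s;B=q0[:3]+u*b+v*.022*s
    k,G,nn=edgeobs(c,ims[c],A,B); p=proj(c,np.linspace(A,B,25))+k[:,None]*nn; ok=abs(k)<2
    E.append((c,s,a,b,p[ok],nn))
def f(q,zc):
    u,v,n=axes(q[3],q[4]);S=q[:3];r=[]
    for c,s,a,b,p,nn in E:
        P=proj(c,[S+u*a+v*.022*s,S+u*b+v*.022*s]);d=P[1]-P[0];m=np.array([-d[1],d[0]])/np.hypot(*d);r.append((p-P[0])@m/2.5)
    bb=[S+u*k+n*.0015 for k in(-.032,.032)]
    r+=[(proj("side",bb)-cs).ravel()*2,(proj("top",bb)-ct).ravel()*2]
    if zc: r.append([(S[2]-(.16+.12*np.sin(q[4])+.032*np.cos(q[4])))/.001])
    return np.hstack(r)
for zc in(0,1):
    r=least_squares(f,q0,loss="soft_l1",f_scale=.5,args=(zc,));print(r.x.round(4),r.cost.round(2),r.fun[-9:].round(2))
    m=0
    for e in E: print(e[:2],f(r.x,0)[m:m+len(e[4])].mean().round(2),len(e[4]));m+=len(e[4])
```

```text
[ 0.5347 -0.2209  0.2457  0.1963  0.5095] 1.03 [ 0.04  0.7  -0.16  0.76  0.32  0.06  0.39 -0.    0.58]
('side', -1) 0.02 25
('side', 1) 0.04 25
('top', -1) -0.01 24
('top', 1) 0.01 14
[ 0.5347 -0.2209  0.2459  0.1977  0.504 ] 1.07 [ 0.64 -0.31  0.83  0.28  0.16  0.41 -0.01  0.51 -0.1 ]
('side', -1) 0.03 25
('side', 1) 0.03 25
('top', -1) -0.0 24
('top', 1) -0.01 14
```

```bash
cat >> h.py <<'E'
VO=np.array([.5327,.2394,0]);VY=.174
def Rdown(yaw): return R.from_quat([np.cos(yaw/2),np.sin(yaw/2),0,0])
def rows(p,r,p0=None,r0=None):
    o=bot.get_obs(); p0=o["eef_pos"] if p0 is None else p0; r0=R.from_quat(o["tool_rot"]) if r0 is None else r0
    d=r0.inv().apply(np.array(p)-p0)/.05; w=np.degrees((r0.inv()*r).as_rotvec())/5
    return np.r_[d,w].round(3).tolist()
def vw(x,y,z): return R.from_euler("z",VY).apply([x,y,0])+VO+[0,0,z]
E
python3 - <<'E'
from h import *
print(bot.tip_extent)
for p in(vw(-.045,-.002,.30),vw(-.045,-.002,.2),vw(-.045,-.002,.12),vw(-.045-.074,-.002,.12)): print(p.round(4),rows(p,Rdown(VY)))
E
```

```text
0.011
[0.4887 0.2296 0.3   ] [10.793, -10.383, -1.154, 0.001, 0.0, 2.633]
[0.4887 0.2296 0.2   ] [10.793, -10.383, 0.846, 0.001, 0.0, 2.633]
[0.4887 0.2296 0.12  ] [10.793, -10.383, 2.446, 0.001, 0.0, 2.633]
[0.4158 0.2168 0.12  ] [9.352, -10.721, 2.446, 0.001, 0.0, 2.633]
```

Request:
{"name": "drive_tool", "arguments": {
  "rows": [
    {"dz": -1.15,"hand": 0},
    {"dx": 10.79,"dy": -10.38,"dz": -1.15,"wz": 2.63,"hand": 0},
    {"dx": 10.79,"dy": -10.38,"dz": -1.15,"wz": 2.63,"hand": 0},
    {"dx": 10.79,"dy": -10.38,"dz": -1.15,"wz": 2.63,"hand": 0},
    {"dx": 10.79,"dy": -10.38,"dz": -1.15,"wz": 2.63,"hand": 0},
    {"dx": 10.79,"dy": -10.38,"dz": -1.15,"wz": 2.63,"hand": 0},
    {"dx": 10.79,"dy": -10.38,"dz": -1.15,"wz": 2.63,"hand": 0},
    {"dx": 10.79,"dy": -10.38,"dz": -1.15,"wz": 2.63,"hand": 0},
    {"dx": 10.79,"dy": -10.38,"dz": -1.15,"wz": 2.63,"hand": 0},
    {"dx": 10.79,"dy": -10.38,"dz": -1.15,"wz": 2.63,"hand": 0},
    {"dx": 10.79,"dy": -10.38,"dz": -1.15,"wz": 2.63,"hand": 0},
    {"dx": 10.79,"dy": -10.38,"dz": -1.15,"wz": 2.63,"hand": 0},
    {"dx": 10.79,"dy": -10.38,"dz": -1.15,"wz": 2.63,"hand": 0},
    {"dx": 10.79,"dy": -10.38,"dz": -1.15,"wz": 2.63,"hand": 0},
    {"dx": 10.79,"dy": -10.38,"dz": -1.15,"wz": 2.63,"hand": 0},
    {"dx": 10.79,"dy": -10.38,"dz": -1.15,"wz": 2.63,"hand": 0},
    {"dx": 10.79,"dy": -10.38,"dz": -1.15,"wz": 2.63,"hand": 0},
    {"dx": 10.79,"dy": -10.38,"dz": -1.15,"wz": 2.63,"hand": 0},
    {"dx": 10.79,"dy": -10.38,"dz": -1.15,"wz": 2.63,"hand": 0}
  ]
}}

```text
invalid input at $.rows[0]: expected keys dx, dy, dz, wx, wy, wz, hand
```

Run:
```python
from h import *
for p in(vw(-.045,-.002,.12),vw(-.045-.074,-.002,.12)): print(p.round(4),rows(p,Rdown(VY)))
s=bot.camera("side");t=bot.camera("top")
cv2.imwrite("pics/a.png",np.hstack([crop(s,200,110,160,150,3),crop(t,190,200,100,150,3)])[:,:,::-1])
```

```text
[0.4887 0.2296 0.12  ] [10.793, -10.383, 2.446, 0.001, 0.0, 2.633]
[0.4158 0.2168 0.12  ] [9.352, -10.721, 2.446, 0.001, 0.0, 2.633]
```

View pics/a.png

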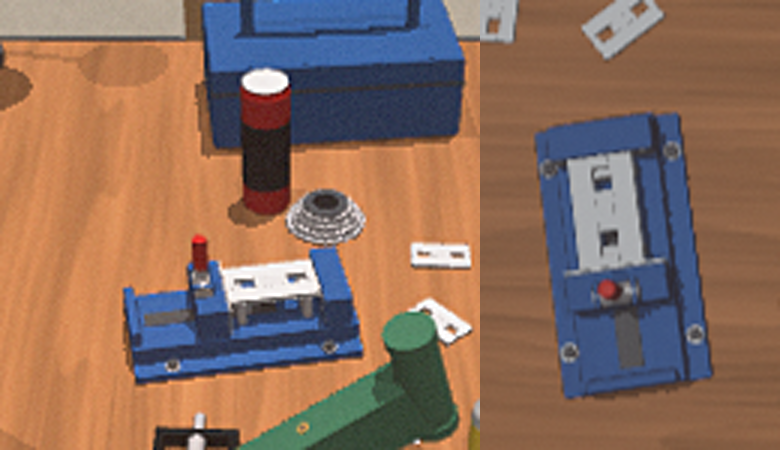

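That crop shows the scene unchanged: the vise is shut and the lever is at about (266,190) in the side picture. The call was refused because every row needs all seven keys, so I'm sending it again in full.

Request:
{"name": "drive_tool", "arguments": {
  "rows": [
    {"dx": 0,"dy": 0,"dz": -1.15,"wx": 0,"wy": 0,"wz": 0,"hand": 0},
    {"dx": 0,"dy": 0,"dz": -1.15,"wx": 0,"wy": 0,"wz": 0,"hand": 0},
    {"dx": 10.79,"dy": -10.38,"dz": -1.15,"wx": 0,"wy": 0,"wz": 2.63,"hand": 0},
    {"dx": 10.79,"dy": -10.38,"dz": -1.15,"wx": 0,"wy": 0,"wz": 2.63,"hand": 0},
    {"dx": 10.79,"dy": -10.38,"dz": -1.15,"wx": 0,"wy": 0,"wz": 2.63,"hand": 0},
    {"dx": 10.79,"dy": -10.38,"dz": -1.15,"wx": 0,"wy": 0,"wz": 2.63,"hand": 0},
    {"dx": 10.79,"dy": -10.38,"dz": -1.15,"wx": 0,"wy": 0,"wz": 2.63,"hand": 0},
    {"dx": 10.79,"dy": -10.38,"dz": -1.15,"wx": 0,"wy": 0,"wz": 2.63,"hand": 0},
    {"dx": 10.79,"dy": -10.38,"dz": -1.15,"wx": 0,"wy": 0,"wz": 2.63,"hand": 0},
    {"dx": 10.79,"dy": -10.38,"dz": -1.15,"wx": 0,"wy": 0,"wz": 2.63,"hand": 0},
    {"dx": 10.79,"dy": -10.38,"dz": -1.15,"wx": 0,"wy": 0,"wz": 2.63,"hand": 0},
    {"dx": 10.79,"dy": -10.38,"dz": -1.15,"wx": 0,"wy": 0,"wz": 2.63,"hand": 0},
    {"dx": 10.79,"dy": -10.38,"dz": -1.15,"wx": 0,"wy": 0,"wz": 2.63,"hand": 0},
    {"dx": 10.79,"dy": -10.38,"dz": -1.15,"wx": 0,"wy": 0,"wz": 2.63,"hand": 0},
    {"dx": 10.79,"dy": -10.38,"dz": -1.15,"wx": 0,"wy": 0,"wz": 2.63,"hand": 0},
    {"dx": 10.79,"dy": -10.38,"dz": -1.15,"wx": 0,"wy": 0,"wz": 2.63,"hand": 0},
    {"dx": 10.79,"dy": -10.38,"dz": -1.15,"wx": 0,"wy": 0,"wz": 2.63,"hand": 0},
    {"dx": 10.79,"dy": -10.38,"dz": -1.15,"wx": 0,"wy": 0,"wz": 2.63,"hand": 0},
    {"dx": 10.79,"dy": -10.38,"dz": -1.15,"wx": 0,"wy": 0,"wz": 2.63,"hand": 0},
    {"dx": 10.79,"dy": -10.38,"dz": -1.15,"wx": 0,"wy": 0,"wz": 2.63,"hand": 0}
  ]
}}

```text
clock: 2.9
eef_pos: [0.5086, 0.1385, 0.2998]
tool_rot: [0.992, 0.122, -0.003, -0.019]
ft_force: [-0.5, 0.4, 0.2]
grip_width: 0.0001
grasp_force: 0.0
```

Run:
```python
from h import *
for p in(vw(-.045,-.002,.12),vw(-.045-.074,-.002,.12)): print(p.round(4),rows(p,Rdown(VY)))
print(bot.get_obs()["joint_pos"])
```

```text
[0.4887 0.2296 0.12  ] [0.064, -1.725, 3.665, -0.441, 0.033, 0.818]
[0.4158 0.2168 0.12  ] [-1.412, -1.831, 3.672, -0.441, 0.033, 0.818]
[0.24444022 0.28067693 0.20604596 1.49771732 0.03853014 3.14062157]
```

Run:
```python
from h import *
for a in(np.pi/2,np.pi):
  for z in(.25,.12): print(rows(vw(-.045,-.002,z),Rdown(VY+a)))
```

```text
[0.06, -1.826, 1.067, -0.369, -0.317, -17.18]
[0.064, -1.725, 3.665, -0.369, -0.317, -17.18]
[0.06, -1.826, 1.067, -0.051, -0.677, -35.176]
[0.064, -1.725, 3.665, -0.051, -0.677, -35.176]
```

Request:
{"name": "drive_tool", "arguments": {
  "rows": [
    {"dx": 0.06,"dy": -0.5,"dz": 1.07,"wx": -0.37,"wy": -0.32,"wz": -17.18,"hand": 0},
    {"dx": 0.06,"dy": -1.83,"dz": 1.07,"wx": -0.37,"wy": -0.32,"wz": -17.18,"hand": 0},
    {"dx": 0.06,"dy": -1.83,"dz": 1.07,"wx": -0.37,"wy": -0.32,"wz": -17.18,"hand": 0},
    {"dx": 0.06,"dy": -1.83,"dz": 1.07,"wx": -0.37,"wy": -0.32,"wz": -17.18,"hand": 0},
    {"dx": 0.06,"dy": -1.83,"dz": 1.07,"wx": -0.37,"wy": -0.32,"wz": -17.18,"hand": 0},
    {"dx": 0.06,"dy": -1.83,"dz": 1.07,"wx": -0.37,"wy": -0.32,"wz": -17.18,"hand": 0},
    {"dx": 0.06,"dy": -1.83,"dz": 1.07,"wx": -0.37,"wy": -0.32,"wz": -17.18,"hand": 0},
    {"dx": 0.06,"dy": -1.83,"dz": 1.07,"wx": -0.37,"wy": -0.32,"wz": -17.18,"hand": 0},
    {"dx": 0.06,"dy": -1.83,"dz": 1.07,"wx": -0.37,"wy": -0.32,"wz": -17.18,"hand": 0},
    {"dx": 0.06,"dy": -1.83,"dz": 1.07,"wx": -0.05,"wy": -0.68,"wz": -35.18,"hand": 0},
    {"dx": 0.06,"dy": -1.83,"dz": 1.07,"wx": -0.05,"wy": -0.68,"wz": -35.18,"hand": 0},
    {"dx": 0.06,"dy": -1.83,"dz": 1.07,"wx": -0.05,"wy": -0.68,"wz": -35.18,"hand": 0},
    {"dx": 0.06,"dy": -1.83,"dz": 1.07,"wx": -0.05,"wy": -0.68,"wz": -35.18,"hand": 0},
    {"dx": 0.06,"dy": -1.83,"dz": 1.07,"wx": -0.05,"wy": -0.68,"wz": -35.18,"hand": 0},
    {"dx": 0.06,"dy": -1.83,"dz": 1.07,"wx": -0.05,"wy": -0.68,"wz": -35.18,"hand": 0},
    {"dx": 0.06,"dy": -1.83,"dz": 1.07,"wx": -0.05,"wy": -0.68,"wz": -35.18,"hand": 0},
    {"dx": 0.06,"dy": -1.83,"dz": 1.07,"wx": -0.05,"wy": -0.68,"wz": -35.18,"hand": 0},
    {"dx": 0.06,"dy": -1.83,"dz": 1.07,"wx": -0.05,"wy": -0.68,"wz": -35.18,"hand": 0},
    {"dx": 0.06,"dy": -1.83,"dz": 1.07,"wx": -0.05,"wy": -0.68,"wz": -35.18,"hand": 0},
    {"dx": 0.06,"dy": -1.83,"dz": 1.07,"wx": -0.05,"wy": -0.68,"wz": -35.18,"hand": 0}
  ]
}}

```text
clock: 4.9
eef_pos: [0.4882, 0.2292, 0.2504]
tool_rot: [-0.054, 0.999, -0.0, 0.0]
ft_force: [-0.1, 0.2, -0.0]
grip_width: -0.0001
grasp_force: 0.0
```

Run:
```python
from h import *
for p in(vw(-.045,-.002,.12),vw(-.045-.074,-.002,.12)): print(p.round(4),rows(p,Rdown(VY+np.pi)))
print(bot.get_obs()["joint_pos"])
```

```text
[0.4887 0.2296 0.12  ] [-0.011, 0.007, 2.608, -0.001, 0.004, -0.745]
[0.4158 0.2168 0.12  ] [1.466, -0.089, 2.607, -0.001, 0.004, -0.745]
[ 4.39135567e-01  3.15810287e-01  1.27730076e-01  1.38244865e+00
 -2.16831118e-04  3.30181129e-01]
```

Request:
{"name": "drive_tool", "arguments": {
  "rows": [
    {"dx": 0,"dy": 0,"dz": 0.9,"wx": 0,"wy": 0,"wz": -0.74,"hand": 0},
    {"dx": 0,"dy": 0,"dz": 1.7,"wx": 0,"wy": 0,"wz": -0.74,"hand": 0},
    {"dx": 0,"dy": 0,"dz": 2.3,"wx": 0,"wy": 0,"wz": -0.74,"hand": 0},
    {"dx": 0,"dy": 0,"dz": 2.61,"wx": 0,"wy": 0,"wz": -0.74,"hand": 0},
    {"dx": 0.1,"dy": -0.01,"dz": 2.61,"wx": 0,"wy": 0,"wz": -0.74,"hand": 0},
    {"dx": 0.25,"dy": -0.02,"dz": 2.61,"wx": 0,"wy": 0,"wz": -0.74,"hand": 0},
    {"dx": 0.4,"dy": -0.03,"dz": 2.61,"wx": 0,"wy": 0,"wz": -0.74,"hand": 0},
    {"dx": 0.55,"dy": -0.03,"dz": 2.61,"wx": 0,"wy": 0,"wz": -0.74,"hand": 0},
    {"dx": 0.7,"dy": -0.04,"dz": 2.61,"wx": 0,"wy": 0,"wz": -0.74,"hand": 0},
    {"dx": 0.85,"dy": -0.05,"dz": 2.61,"wx": 0,"wy": 0,"wz": -0.74,"hand": 0},
    {"dx": 0.95,"dy": -0.06,"dz": 2.61,"wx": 0,"wy": 0,"wz": -0.74,"hand": 0},
    {"dx": 0.95,"dy": -0.06,"dz": 2.61,"wx": 0,"wy": 0,"wz": -0.74,"hand": 0}
  ]
}}

```text
clock: 6.1
eef_pos: [0.4416, 0.2221, 0.1207]
tool_rot: [-0.084, 0.996, 0.0, 0.001]
ft_force: [2.2, -0.4, 1.3]
grip_width: -0.0004
grasp_force: 0.7
```

Run:
```python
from h import *
s=bot.camera("side");t=bot.camera("top")
for c in("side","top"):print(c,[(round(d["score"],2),[round(float(v)) for v in d["extent"]]) for d in bot.look_for(c,"jaw_lever")][:3])
print(rows(vw(-.045-.074,-.002,.12),Rdown(VY+np.pi)))
cv2.imwrite("pics/c.png",np.hstack([crop(s,220,150,120,100,3),crop(t,190,220,100,100,3)])[:,:,::-1])
```

```text
side [(0.7, [282, 269, 144, 116]), (0.61, [260, 208, 14, 37])]
top [(0.74, [166, 249, 34, 32]), (0.52, [244, 303, 18, 14])]
[0.526, -0.02, -0.005, 0.006, 0.003, -0.066]
```

View pics/c.png

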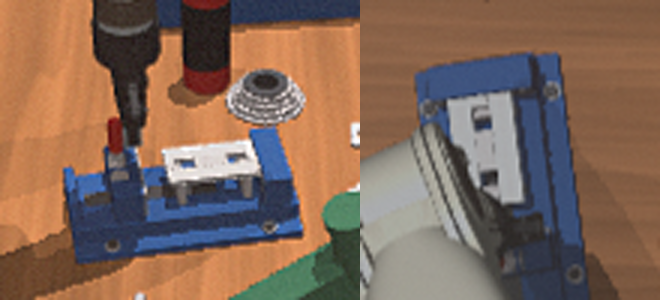

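The jaw is about 23 mm open, with the lever tip at about (258,190) in the side picture, and the plate is undisturbed. I'll push another 31 mm.

Request:
{"name": "drive_tool", "arguments": {
  "rows": [
    {"dx": 0.15,"dy": -0.01,"dz": 0,"wx": 0,"wy": 0,"wz": 0,"hand": 0},
    {"dx": 0.3,"dy": -0.01,"dz": 0,"wx": 0,"wy": 0,"wz": 0,"hand": 0},
    {"dx": 0.45,"dy": -0.02,"dz": 0,"wx": 0,"wy": 0,"wz": 0,"hand": 0},
    {"dx": 0.55,"dy": -0.02,"dz": 0,"wx": 0,"wy": 0,"wz": 0,"hand": 0},
    {"dx": 0.62,"dy": -0.02,"dz": 0,"wx": 0,"wy": 0,"wz": 0,"hand": 0},
    {"dx": 0.62,"dy": -0.02,"dz": 0,"wx": 0,"wy": 0,"wz": 0,"hand": 0},
    {"dx": 0.1,"dy": 0,"dz": 0,"wx": 0,"wy": 0,"wz": 0,"hand": 0},
    {"dx": 0.1,"dy": 0,"dz": -1,"wx": 0,"wy": 0,"wz": 0,"hand": 40},
    {"dx": -0.8,"dy": 0,"dz": -1.6,"wx": 0,"wy": 0,"wz": 0,"hand": 85},
    {"dx": -1.5,"dy": 0,"dz": -1.6,"wx": 0,"wy": 0,"wz": 0,"hand": 85},
    {"dx": -1.8,"dy": 0,"dz": -1.6,"wx": 0,"wy": 0,"wz": 0,"hand": 85},
    {"dx": -1.8,"dy": 0,"dz": -1.6,"wx": 0,"wy": 0,"wz": 0,"hand": 85}
  ]
}}

```text
clock: 7.5
eef_pos: [0.5305, 0.2365, 0.1979]
tool_rot: [-0.083, 0.997, -0.001, -0.002]
ft_force: [-0.0, -0.8, -0.2]
grip_width: 0.0725
grasp_force: 0.0
```

Run:
```python
from h import *
s=bot.camera("side");t=bot.camera("top")
print(bot.get_obs()["grip_width"],bot.get_obs()["ft_force"])
for z in(.12,.057):print(rows(vw(0,0,z),Rdown(VY+np.pi)))
# red lever tip in side view, and slots/jaw
hsv=cv2.cvtColor(s,cv2.COLOR_RGB2HSV); m=((hsv[:,:,0]<6)|(hsv[:,:,0]>174))&(hsv[:,:,1]>170)&(hsv[:,:,2]>70)
m[:, :235]=0;m[:,300:]=0;m[:180]=0;m[240:]=0
ys,xs=np.where(m);print("red",xs.mean(),ys.min(),ys.max())
for tr in(0,.04,.05,.06):print(tr,proj("side",[vw(-.084-tr,0,.149),vw(-.084-tr,0,.105)]).round(1).tolist())
# white plate mask in side for re-fit vs expected corners
w=(hsv[:,:,1]<40)&(hsv[:,:,2]>190);w[:190]=0;w[225:]=0;w[:,:260]=0;w[:,325:]=0
ys,xs=np.where(w);print("plate",xs.min(),xs.max(),ys.min(),ys.max(),proj("side",[vw(a,b,.073) for a in(-.055,.055) for b in(-.032,.032)]).round(1).tolist())
cv2.imwrite("pics/d.png",np.hstack([crop(s,220,150,120,100,3),crop(t,190,220,100,100,3)])[:,:,::-1])
```

```text
0.08446902368321813 [-0.97913084 -0.14014052  0.8607103 ]
[-0.103, 0.05, 1.558, -0.014, -0.058, -0.069]
[-0.11, 0.051, 2.817, -0.014, -0.058, -0.069]
red 250.41666666666666 180 201
0 [[266.5, 188.4], [267.0, 198.4]]
0.04 [[255.0, 189.6], [255.8, 199.6]]
0.05 [[252.2, 189.9], [252.9, 199.9]]
0.06 [[249.3, 190.2], [250.1, 200.3]]
plate 274 310 190 208 [[276.7, 210.0], [274.0, 199.1], [307.1, 206.5], [303.6, 195.8]]
```

Request:
{"name": "drive_tool", "arguments": {
  "rows": [
    {"dx": -0.1,"dy": 0.05,"dz": 0.6,"wx": -0.01,"wy": -0.06,"wz": -0.07,"hand": 85},
    {"dx": -0.1,"dy": 0.05,"dz": 1.2,"wx": -0.01,"wy": -0.06,"wz": -0.07,"hand": 85},
    {"dx": -0.1,"dy": 0.05,"dz": 1.7,"wx": -0.01,"wy": -0.06,"wz": -0.07,"hand": 85},
    {"dx": -0.1,"dy": 0.05,"dz": 2.1,"wx": -0.01,"wy": -0.06,"wz": -0.07,"hand": 85},
    {"dx": -0.1,"dy": 0.05,"dz": 2.45,"wx": -0.01,"wy": -0.06,"wz": -0.07,"hand": 85},
    {"dx": -0.1,"dy": 0.05,"dz": 2.7,"wx": -0.01,"wy": -0.06,"wz": -0.07,"hand": 85},
    {"dx": -0.1,"dy": 0.05,"dz": 2.84,"wx": -0.01,"wy": -0.06,"wz": -0.07,"hand": 85},
    {"dx": -0.1,"dy": 0.05,"dz": 2.84,"wx": -0.01,"wy": -0.06,"wz": -0.07,"hand": 85}
  ]
}}

```text
clock: 8.4
eef_pos: [0.5336, 0.2399, 0.0566]
tool_rot: [-0.087, 0.996, 0.0, 0.001]
ft_force: [0.0, -0.7, -0.1]
grip_width: 0.085
grasp_force: 0.0
```

Run:
```python
from h import *
print(bot.get_obs()["ft_force"],rows(vw(0,0,.057),Rdown(VY+np.pi)))
s=bot.camera("side")
cv2.imwrite("pics/e.png",crop(s,225,150,130,95,5)[:,:,::-1])
```

```text
[ 0.00283365 -0.74403998 -0.05444575] [0.019, -0.007, -0.008, 0.001, 0.033, 0.005]
```

View pics/e.png

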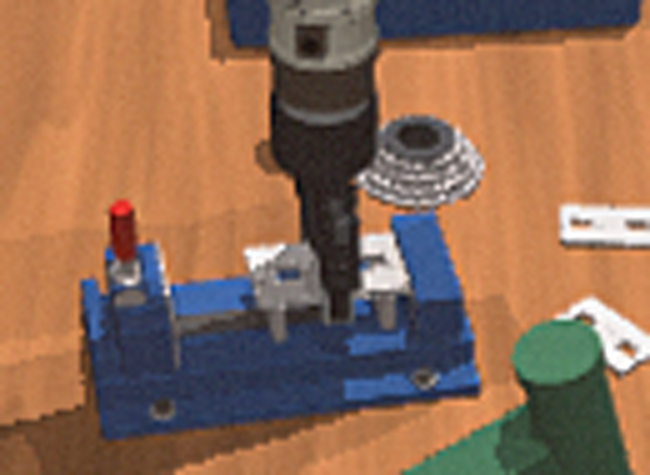

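Jaw wide open, with the lever tip at about (249,191), and the near finger reaches past the plate's edge between the slots. I'll grip now.

Request:
{"name": "drive_tool", "arguments": {
  "rows": [
    {"dx": 0,"dy": 0,"dz": 0,"wx": 0,"wy": 0,"wz": 0,"hand": 40},
    {"dx": 0,"dy": 0,"dz": 0,"wx": 0,"wy": 0,"wz": 0,"hand": 40},
    {"dx": 0,"dy": 0,"dz": 0,"wx": 0,"wy": 0,"wz": 0,"hand": 40},
    {"dx": 0,"dy": 0,"dz": 0,"wx": 0,"wy": 0,"wz": 0,"hand": 40},
    {"dx": 0,"dy": 0,"dz": 0,"wx": 0,"wy": 0,"wz": 0,"hand": 40},
    {"dx": 0,"dy": 0,"dz": 0,"wx": 0,"wy": 0,"wz": 0,"hand": 40}
  ]
}}

```text
clock: 9.05
eef_pos: [0.5358, 0.2407, 0.059]
tool_rot: [-0.087, 0.996, 0.001, 0.004]
ft_force: [-0.4, -0.8, 7.1]
grip_width: 0.0624
grasp_force: 66.0
```

Run:
```python
from h import *
o=bot.get_obs();print(o["ft_force"],o["ft_torque"],o["grip_width"],o["grasp_force"],o["eef_pos"],R.from_quat(o["tool_rot"]).as_matrix().round(4).tolist())
```

```text
[-0.3612885  -0.82423211  7.05690262] [-0.17568905  0.1832038   0.02482874] 0.06241099741971758 66.02714896202087 [0.53584441 0.24065883 0.05898053] [[-0.9848, -0.1733, 0.0077], [-0.1733, 0.9849, 0.0026], [-0.008, 0.0012, -1.0]]
```

Request:
{"name": "drive_tool", "arguments": {
  "rows": [
    {"dx": 0,"dy": 0,"dz": -0.1,"wx": 0,"wy": 0,"wz": 0,"hand": 40},
    {"dx": 0,"dy": 0,"dz": -0.3,"wx": 0,"wy": 0,"wz": 0,"hand": 40},
    {"dx": 0,"dy": 0,"dz": -0.7,"wx": 0,"wy": 0,"wz": 0,"hand": 40},
    {"dx": 0,"dy": 0,"dz": -1.4,"wx": 0,"wy": 0,"wz": 0,"hand": 40},
    {"dx": 0,"dy": 0,"dz": -2.2,"wx": 0,"wy": 0,"wz": 0,"hand": 40},
    {"dx": 0,"dy": 0,"dz": -3.0,"wx": 0,"wy": 0,"wz": 0,"hand": 40},
    {"dx": 0,"dy": 0,"dz": -3.8,"wx": 0,"wy": 0,"wz": 0,"hand": 40},
    {"dx": 0,"dy": 0,"dz": -4.5,"wx": 0,"wy": 0,"wz": 0,"hand": 40},
    {"dx": 0,"dy": 0,"dz": -5,"wx": 0,"wy": 0,"wz": 0,"hand": 40},
    {"dx": 0,"dy": 0,"dz": -5,"wx": 0,"wy": 0,"wz": 0,"hand": 40}
  ]
}}

```text
clock: 10.05
eef_pos: [0.535, 0.2406, 0.3126]
tool_rot: [-0.087, 0.996, 0.002, 0.007]
ft_force: [1.4, 0.1, -1.4]
grip_width: 0.0626
grasp_force: 65.8
```

```bash
cat >> h.py <<'E'
SEAT=np.array([.5347,-.2209,.2458]);BY,BT=.197,.506
OFF=np.array([.0033,0,-.006])
u=np.array([np.cos(BY)*np.cos(BT),np.sin(BY)*np.cos(BT),np.sin(BT)]);v=np.array([-np.sin(BY),np.cos(BY),0]);n=np.cross(u,v)
RB=R.from_matrix(np.c_[-u,v,-n])
def tcp(x,y,z): return SEAT+u*x+v*y+n*z-RB.apply(OFF)
E
python3 - <<'E'
from h import *
o=bot.get_obs();print(o["ft_force"],o["ft_torque"],o["grip_width"],o["grasp_force"],o["eef_pos"],R.from_quat(o["tool_rot"]).as_matrix().round(4).tolist())
for z in(.1,.05,.02,0):print(tcp(0,0,z).round(4),rows(tcp(0,0,z),RB))
E
```

```text
[ 1.38892213  0.08450841 -1.44384432] [ 0.04045547 -0.06221397  0.00917536] 0.06262217032092623 65.8146607875824 [0.53503723 0.24057069 0.31260423] [[-0.9848, -0.1734, 0.0132], [-0.1733, 0.9849, 0.0053], [-0.0139, 0.0029, -0.9999]]
[ 0.4929 -0.2293  0.3296] [2.455, -9.107, -0.401, -0.035, -5.639, -0.263]
[ 0.5166 -0.2245  0.2859] [1.982, -9.098, 0.48, -0.035, -5.639, -0.263]
[ 0.5309 -0.2217  0.2596] [1.699, -9.093, 1.009, -0.035, -5.639, -0.263]
[ 0.5404 -0.2198  0.2422] [1.51, -9.09, 1.362, -0.035, -5.639, -0.263]
```

Request:
{"name": "drive_tool", "arguments": {
  "rows": [
    {"dx": 0.2,"dy": -0.4,"dz": -0.4,"wx": 0,"wy": -0.3,"wz": 0,"hand": 40},
    {"dx": 0.5,"dy": -1.2,"dz": -0.4,"wx": 0,"wy": -1,"wz": -0.1,"hand": 40},
    {"dx": 0.9,"dy": -2.1,"dz": -0.4,"wx": 0,"wy": -2,"wz": -0.15,"hand": 40},
    {"dx": 1.3,"dy": -3,"dz": -0.4,"wx": 0,"wy": -3,"wz": -0.2,"hand": 40},
    {"dx": 1.7,"dy": -3.9,"dz": -0.4,"wx": 0,"wy": -4,"wz": -0.26,"hand": 40},
    {"dx": 2.1,"dy": -4.8,"dz": -0.4,"wx": -0.03,"wy": -5,"wz": -0.26,"hand": 40},
    {"dx": 2.45,"dy": -5.7,"dz": -0.4,"wx": -0.03,"wy": -5.64,"wz": -0.26,"hand": 40},
    {"dx": 2.45,"dy": -6.6,"dz": -0.4,"wx": -0.03,"wy": -5.64,"wz": -0.26,"hand": 40},
    {"dx": 2.45,"dy": -7.5,"dz": -0.4,"wx": -0.03,"wy": -5.64,"wz": -0.26,"hand": 40},
    {"dx": 2.45,"dy": -8.3,"dz": -0.4,"wx": -0.03,"wy": -5.64,"wz": -0.26,"hand": 40},
    {"dx": 2.45,"dy": -8.85,"dz": -0.4,"wx": -0.03,"wy": -5.64,"wz": -0.26,"hand": 40},
    {"dx": 2.45,"dy": -9.1,"dz": -0.4,"wx": -0.03,"wy": -5.64,"wz": -0.26,"hand": 40},
    {"dx": 2.45,"dy": -9.1,"dz": -0.4,"wx": -0.03,"wy": -5.64,"wz": -0.26,"hand": 40},
    {"dx": 2.45,"dy": -9.1,"dz": -0.4,"wx": -0.03,"wy": -5.64,"wz": -0.26,"hand": 40}
  ]
}}

```text
clock: 11.45
eef_pos: [0.4911, -0.2284, 0.3255]
tool_rot: [-0.095, 0.965, 0.024, 0.244]
ft_force: [-0.1, -0.2, -1.1]
grip_width: 0.0625
grasp_force: 66.0
```

Run:
```python
from h import *
o=bot.get_obs();print(o["clock"],o["ft_force"],o["ft_torque"],o["grip_width"],o["grasp_force"],o["joint_vel"].round(3),o["joint_pos"].round(3))
for z in(.1,.03,.006,0):print(tcp(0,0,z).round(4),rows(tcp(0,0,z),RB))
s=bot.camera("side");t=bot.camera("top")
cv2.imwrite("pics/f_s.png",s[:,:,::-1]);cv2.imwrite("pics/f_t.png",t[:,:,::-1])
cv2.imwrite("pics/f.png",np.hstack([crop(s,230,190,130,120,4),crop(t,370,210,60,120,4)])[:,:,::-1])
for nm,X in(("plate",lambda a,b:SEAT+u*a+v*b+n*.108),("boss",lambda a,b:SEAT+u*a+n*.0015)):
  for c in("side","top"):print(nm,c,proj(c,[X(a,b) for a,b in([(-.055,-.032),(.055,-.032),(.055,.032),(-.055,.032)] if nm=="plate" else[(-.032,0),(.032,0)])]).round(1).tolist())
```

```text
11.45 [-0.12447906 -0.20887253 -1.09581475] [-0.13585453  0.58916035  0.02294398] 0.06249541596923742 65.95651388168335 [ 0.02  -0.02  -0.002  0.001  0.002 -0.001] [-0.625  0.029 -0.134  1.054  0.356 -0.758]
[ 0.4929 -0.2293  0.3296] [-0.066, -0.023, -0.058, -0.004, -0.114, 0.003]
[ 0.5261 -0.2226  0.2684] [-0.08, -0.023, 1.342, -0.004, -0.114, 0.003]
[ 0.5375 -0.2203  0.2474] [-0.085, -0.022, 1.821, -0.004, -0.114, 0.003]
[ 0.5404 -0.2198  0.2422] [-0.086, -0.022, 1.941, -0.004, -0.114, 0.003]
plate side [[253.7, 253.6], [291.1, 232.4], [286.1, 216.3], [250.2, 236.9]]
plate top [[419.3, 299.2], [415.3, 258.5], [389.4, 262.9], [394.0, 303.6]]
boss side [[280.3, 263.4], [300.6, 252.2]]
boss top [[396.3, 276.6], [393.8, 254.4]]
```

View pics/f.png

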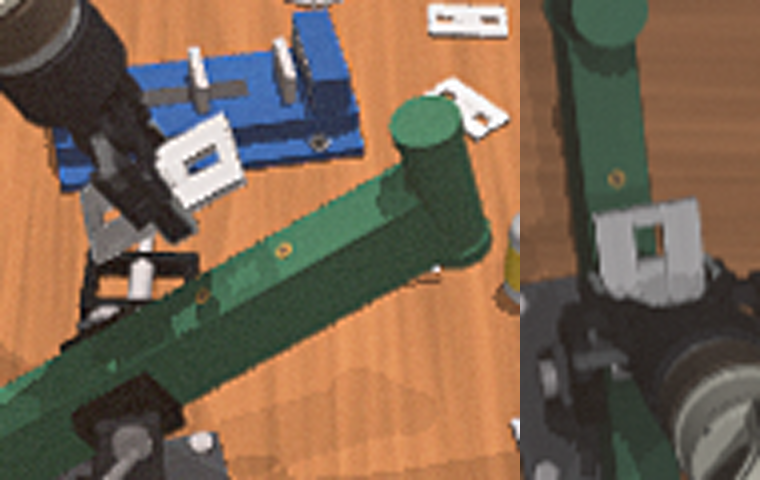

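The plate is held squarely over the beam and both bosses are in view, at about (281,264) and (301,252) in the side picture. I'll correct the sag, come down to about 20 mm off, then fit the plate's edges.

Request:
{"name": "drive_tool", "arguments": {
  "rows": [
    {"dx": -0.08,"dy": -0.02,"dz": 0.2,"wx": 0,"wy": -0.11,"wz": 0,"hand": 40},
    {"dx": -0.08,"dy": -0.02,"dz": 0.5,"wx": 0,"wy": -0.11,"wz": 0,"hand": 40},
    {"dx": -0.08,"dy": -0.02,"dz": 0.8,"wx": 0,"wy": -0.11,"wz": 0,"hand": 40},
    {"dx": -0.08,"dy": -0.02,"dz": 1.1,"wx": 0,"wy": -0.11,"wz": 0,"hand": 40},
    {"dx": -0.08,"dy": -0.02,"dz": 1.35,"wx": 0,"wy": -0.11,"wz": 0,"hand": 40},
    {"dx": -0.08,"dy": -0.02,"dz": 1.5,"wx": 0,"wy": -0.11,"wz": 0,"hand": 40},
    {"dx": -0.08,"dy": -0.02,"dz": 1.5,"wx": 0,"wy": -0.11,"wz": 0,"hand": 40},
    {"dx": -0.08,"dy": -0.02,"dz": 1.5,"wx": 0,"wy": -0.11,"wz": 0,"hand": 40}
  ]
}}

```text
clock: 12.35
eef_pos: [0.5306, -0.2224, 0.263]
tool_rot: [-0.096, 0.963, 0.023, 0.25]
ft_force: [-0.2, -0.1, -0.6]
grip_width: 0.0626
grasp_force: 66.0
```

Run:
```python
from fit import *
import h
from h import u,v,n
o=bot.get_obs();print(o["clock"],o["ft_force"],o["ft_torque"])
for z in(.02,.0):print(rows(tcp(0,0,z),RB))
s=bot.camera("side");t=bot.camera("top")
cv2.imwrite("pics/g_s.png",s[:,:,::-1]);cv2.imwrite("pics/g_t.png",t[:,:,::-1])
cv2.imwrite("pics/g.png",np.hstack([crop(s,245,215,80,75,6),crop(t,370,230,50,75,6)])[:,:,::-1])
# expected plate pose from tool
p=o["eef_pos"];Rt=R.from_quat(o["tool_rot"]);ctr=p+Rt.apply(OFF);M=Rt.as_matrix();U,V,N=-M[:,0],M[:,1],-M[:,2]
pc=lambda q,a,b,z=.008:(lambda RR:ctr+U*q[0]+V*q[1]+N*q[2]+RR.apply(U*a+V*b+N*z))(R.from_rotvec(V*q[3]+N*q[4]))
q=np.zeros(5)
for c,im in(("side",s),("top",t)):
  print(c,proj(c,[pc(q,a,b) for a,b in[(-.055,-.032),(.055,-.032),(.055,.032),(-.055,.032)]]).round(1).tolist())
  for nm,A,B in(("near up",(.016,-.032),(.053,-.032)),("near lo",(-.053,-.032),(-.016,-.032)),("far up",(.016,.032),(.053,.032)),("far lo",(-.053,.032),(-.016,.032)),("upend",(.055,-.03),(.055,.03)),("loend",(-.055,-.03),(-.055,.03))):
    k,G,nn=edgeobs(c,im,pc(q,*A),pc(q,*B));print(nm,k[::3].tolist(),G[::3].round(0).tolist(),nn.round(2))
```

```text
12.35 [-0.1720477  -0.084222   -0.61385935] [-0.10065558  0.52577648  0.01707116]
[0.025, 0.012, 0.063, -0.024, 0.016, 0.021]
[0.025, 0.013, 0.463, -0.024, 0.016, 0.021]
side [[269.9, 269.9], [305.9, 249.8], [300.6, 233.7], [265.9, 253.3]]
near up [-0.25, 0.0, -0.5, -0.25, 0.0, 0.0, 0.0, -0.25, -1.0] [15.0, 15.0, 14.0, 13.0, 17.0, 16.0, 16.0, 16.0, 10.0] [0.49 0.87]
near lo [1.25, 1.25, 1.5, 2.0, 1.75, 1.75, 1.5, 1.75, -0.5] [8.0, 8.0, 8.0, 6.0, 8.0, 8.0, 8.0, 7.0, 9.0] [0.49 0.87]
far up [-0.5, -0.25, -0.5, -0.25, -0.25, -0.25, -0.25, -0.25, -2.75] [11.0, 10.0, 10.0, 9.0, 10.0, 10.0, 11.0, 11.0, 9.0] [0.49 0.87]
far lo [-0.75, -1.25, -0.75, -1.5, 1.75, 1.75, 1.5, 2.25, -0.75] [15.0, 8.0, 8.0, 8.0, 5.0, 6.0, 4.0, 2.0, 5.0] [0.49 0.87]
upend [0.0, 0.25, 0.25, -0.5, -0.5, -0.25, -0.25, 0.0, -0.5] [11.0, 14.0, 16.0, 9.0, 10.0, 10.0, 11.0, 12.0, 10.0] [ 0.95 -0.31]
loend [0.0, -0.75, -0.5, 2.0, -1.25, -0.75, -0.5, -4.0, -4.0] [7.0, 9.0, 9.0, 6.0, 11.0, 13.0, 14.0, 19.0, 8.0] [ 0.97 -0.23]
top [[411.8, 286.4], [407.8, 247.5], [383.2, 251.7], [387.9, 290.5]]
near up [-1.0, -0.75, -0.5, -0.5, -0.25, -0.75, -0.5, -0.75, -0.5] [9.0, 8.0, 8.0, 7.0, 7.0, 7.0, 8.0, 9.0, 6.0] [ 0.99 -0.1 ]
near lo [-1.5, -0.25, -3.75, 2.5, -4.0, -3.5, 0.5, 1.75, -1.0] [1.0, 0.0, 1.0, 1.0, 1.0, 0.0, 0.0, 0.0, 0.0] [ 0.99 -0.1 ]
far up [-0.25, 0.0, -0.25, -0.75, -0.5, -0.25, -0.25, -0.25, -1.0] [12.0, 15.0, 13.0, 12.0, 15.0, 16.0, 16.0, 13.0, 9.0] [ 0.99 -0.12]
far lo [-0.25, -1.0, 3.25, 3.0, 1.75, 0.5, -3.0, -3.25, 0.25] [5.0, 4.0, 3.0, 3.0, 3.0, 1.0, 2.0, 2.0, 1.0] [ 0.99 -0.12]
upend [0.25, 0.25, 0.25, 0.5, -4.0, 0.5, 0.0, 0.5, 0.0] [5.0, 5.0, 6.0, 8.0, 10.0, 7.0, 8.0, 8.0, 9.0] [-0.17 -0.99]
loend [-1.25, -2.75, -4.0, -4.0, 3.75, 1.25, -4.0, 1.5, -0.25] [7.0, 6.0, 6.0, 2.0, 1.0, 0.0, 1.0, 3.0, 4.0] [-0.17 -0.99]
```

View pics/g.png

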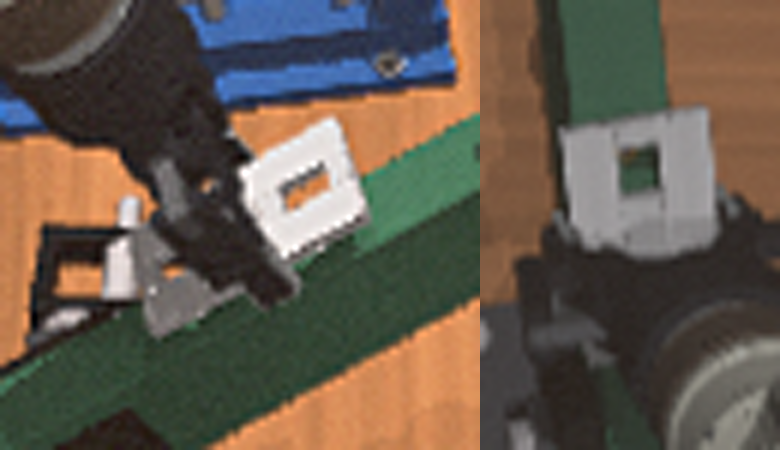

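Both views put the plate's edges within about 0.5 px of where I predicted, and the boss shows through the uphill slot, at about (395,256) in the top picture. Next I'll lower it gently, feeling for contact.

Request:
{"name": "drive_tool", "arguments": {
  "rows": [
    {"dx": 0.02,"dy": 0.0,"dz": 0.1,"wx": -0.02,"wy": 0.02,"wz": 0.02,"hand": 40},
    {"dx": 0.02,"dy": 0.0,"dz": 0.2,"wx": -0.02,"wy": 0.02,"wz": 0.02,"hand": 40},
    {"dx": 0.02,"dy": 0.0,"dz": 0.3,"wx": -0.02,"wy": 0.02,"wz": 0.02,"hand": 40},
    {"dx": 0.02,"dy": 0.0,"dz": 0.38,"wx": -0.02,"wy": 0.02,"wz": 0.02,"hand": 40},
    {"dx": 0.02,"dy": 0.0,"dz": 0.42,"wx": -0.02,"wy": 0.02,"wz": 0.02,"hand": 40},
    {"dx": 0.02,"dy": 0.0,"dz": 0.42,"wx": -0.02,"wy": 0.02,"wz": 0.02,"hand": 40},
    {"dx": 0.02,"dy": 0.0,"dz": 0.42,"wx": -0.02,"wy": 0.02,"wz": 0.02,"hand": 40}
  ]
}}

```text
clock: 13.15
eef_pos: [0.5397, -0.2212, 0.2436]
tool_rot: [-0.095, 0.964, 0.024, 0.249]
ft_force: [0.4, -0.0, -1.4]
grip_width: 0.063
grasp_force: 66.0
```

```bash
cat > st.py <<'E'
from h import *
o=bot.get_obs();B=RB.as_matrix();F=np.array([-.17,-.08,-.61]);T=np.array([-.10,.526,.017])
W=np.c_[u,v,n]
print(o["clock"],"F(uvn)",(W.T@(o["ft_force"]-F)).round(2),"T(uvn)",(W.T@(o["ft_torque"]-T)).round(3),"grip",o["grip_width"],o["grasp_force"])
Rt=R.from_quat(o["tool_rot"]);c=o["eef_pos"]+Rt.apply(OFF)-SEAT
print("plate offset mm (uvn)",(W.T@c*1e3).round(2),"rot(uvn) mrad",(W.T@(Rt*RB.inv()).as_rotvec()*1e3).round(1),"vel",abs(o["joint_vel"]).max())
E
python3 st.py
```

```text
13.15 F(uvn) [ 0.08 -0.07 -0.96] T(uvn) [ 0.01  -0.07   0.013] grip 0.06303601299000736 66.01265072822571
plate offset mm (uvn) [-0.17 -1.23  1.73] rot(uvn) mrad [-0.5  0.8 -0.9] vel 0.003908186152699352
```

Request:
{"name": "drive_tool", "arguments": {
  "rows": [
    {"dx": 0,"dy": 0.01,"dz": 0.02,"wx": 0,"wy": 0,"wz": 0,"hand": 40},
    {"dx": 0,"dy": 0.01,"dz": 0.04,"wx": 0,"wy": 0,"wz": 0,"hand": 40},
    {"dx": 0,"dy": 0.01,"dz": 0.06,"wx": 0,"wy": 0,"wz": 0,"hand": 40},
    {"dx": 0,"dy": 0.01,"dz": 0.06,"wx": 0,"wy": 0,"wz": 0,"hand": 40},
    {"dx": 0,"dy": 0.01,"dz": 0.06,"wx": 0,"wy": 0,"wz": 0,"hand": 40}
  ]
}}

```text
clock: 13.65
eef_pos: [0.5405, -0.2206, 0.2424]
tool_rot: [-0.094, 0.964, 0.024, 0.249]
ft_force: [-6.8, 0.4, 6.3]
grip_width: 0.0624
grasp_force: 67.0
```

```bash
python3 st.py
```

```text
13.65 F(uvn) [-2.25  1.76  9.09] T(uvn) [0.437 0.446 0.063] grip 0.06243025877991964 66.96155190467834
plate offset mm (uvn) [ 0.06 -0.86  0.23] rot(uvn) mrad [-1.6 -0.1 -1.1] vel 0.0021502657928691923
```

Request:
{"name": "drive_tool", "arguments": {
  "rows": [
    {"dx": 0.012,"dy": 0.01,"dz": 0.0,"wx": 0,"wy": 0,"wz": 0,"hand": 40},
    {"dx": 0.012,"dy": 0.01,"dz": 0.0,"wx": 0,"wy": 0,"wz": 0,"hand": 40},
    {"dx": 0.012,"dy": 0.01,"dz": 0.0,"wx": 0,"wy": 0,"wz": 0,"hand": 40}
  ]
}}

```text
clock: 13.95
eef_pos: [0.5405, -0.2206, 0.2424]
tool_rot: [-0.094, 0.963, 0.024, 0.25]
ft_force: [-5.4, -0.7, 5.8]
grip_width: 0.0625
grasp_force: 66.8
```

```bash
python3 st.py
```

```text
13.95 F(uvn) [-1.45  0.37  8.14] T(uvn) [ 0.208  0.206 -0.04 ] grip 0.06247367462927465 66.8079936504364
plate offset mm (uvn) [ 0.02 -0.84  0.23] rot(uvn) mrad [-2.5 -1.1 -0.8] vel 0.0012726920430091444
```

Request:
{"name": "drive_tool", "arguments": {
  "rows": [
    {"dx": 0.006,"dy": 0.0,"dz": 0.006,"wx": -0.03,"wy": 0,"wz": 0,"hand": 40},
    {"dx": 0.006,"dy": 0.0,"dz": 0.006,"wx": -0.06,"wy": 0,"wz": 0,"hand": 40},
    {"dx": 0.006,"dy": 0.0,"dz": 0.006,"wx": -0.06,"wy": 0,"wz": 0,"hand": 40}
  ]
}}

```text
clock: 14.25
eef_pos: [0.5405, -0.2207, 0.2424]
tool_rot: [-0.095, 0.963, 0.026, 0.25]
ft_force: [-6.9, 0.6, 7.4]
grip_width: 0.0626
grasp_force: 66.9
```

```bash
python3 st.py
```

```text
14.25 F(uvn) [-1.76  2.   10.12] T(uvn) [ 0.115  0.219 -0.035] grip 0.06255080723370139 66.90581202507019
plate offset mm (uvn) [ 0.02 -0.91  0.21] rot(uvn) mrad [ 2.6 -1.6 -0.7] vel 0.002118447715137198
```

Request:
{"name": "drive_tool", "arguments": {
  "rows": [
    {"dx": 0.004,"dy": 0.004,"dz": 0,"wx": 0.03,"wy": 0,"wz": 0,"hand": 40},
    {"dx": 0.004,"dy": 0.004,"dz": 0,"wx": 0.03,"wy": 0,"wz": 0,"hand": 40},
    {"dx": 0.004,"dy": 0.004,"dz": 0,"wx": 0.03,"wy": 0,"wz": 0,"hand": 40}
  ]
}}

```text
clock: 14.55
eef_pos: [0.5405, -0.2206, 0.2424]
tool_rot: [-0.095, 0.963, 0.025, 0.25]
ft_force: [-4.7, -1.9, 6.6]
grip_width: 0.0628
grasp_force: 66.9
```

```bash
python3 st.py
```

```text
14.55 F(uvn) [-0.72 -0.88  8.59] T(uvn) [ 0.128  0.049 -0.044] grip 0.06277030981606727 66.85569405555725
plate offset mm (uvn) [ 0.02 -0.86  0.22] rot(uvn) mrad [-0.4 -2.  -0.6] vel 0.0019501737708908006
```

Request:
{"name": "drive_tool", "arguments": {
  "rows": [
    {"dx": 0.004,"dy": -0.006,"dz": 0.01,"wx": -0.017,"wy": 0,"wz": 0,"hand": 40},
    {"dx": 0.004,"dy": -0.006,"dz": 0.01,"wx": -0.017,"wy": 0,"wz": 0,"hand": 40},
    {"dx": 0.004,"dy": -0.006,"dz": 0.01,"wx": -0.017,"wy": 0,"wz": 0,"hand": 40},
    {"dx": 0.004,"dy": -0.006,"dz": 0.01,"wx": -0.017,"wy": 0,"wz": 0,"hand": 40},
    {"dx": 0.004,"dy": -0.006,"dz": 0.01,"wx": -0.017,"wy": 0,"wz": 0,"hand": 40}
  ]
}}

```text
clock: 15.05
eef_pos: [0.5405, -0.2206, 0.2423]
tool_rot: [-0.095, 0.963, 0.025, 0.25]
ft_force: [-8.3, 1.4, 8.7]
grip_width: 0.0626
grasp_force: 67.2
```

```bash
python3 st.py
python3 - <<'E'
from h import *
s=bot.camera("side");t=bot.camera("top")
cv2.imwrite("pics/z_s.png",s[:,:,::-1])
cv2.imwrite("pics/z.png",np.hstack([crop(s,240,205,80,90,6),crop(t,370,230,50,90,6)])[:,:,::-1])
E
```

```text
15.05 F(uvn) [-2.21  3.04 11.82] T(uvn) [ 0.338  0.159 -0.151] grip 0.06257530210913168 67.1856951713562
plate offset mm (uvn) [ 0.01 -0.89  0.19] rot(uvn) mrad [ 1.3 -2.5 -0.5] vel 0.001426728199356017
```

View pics/z.png

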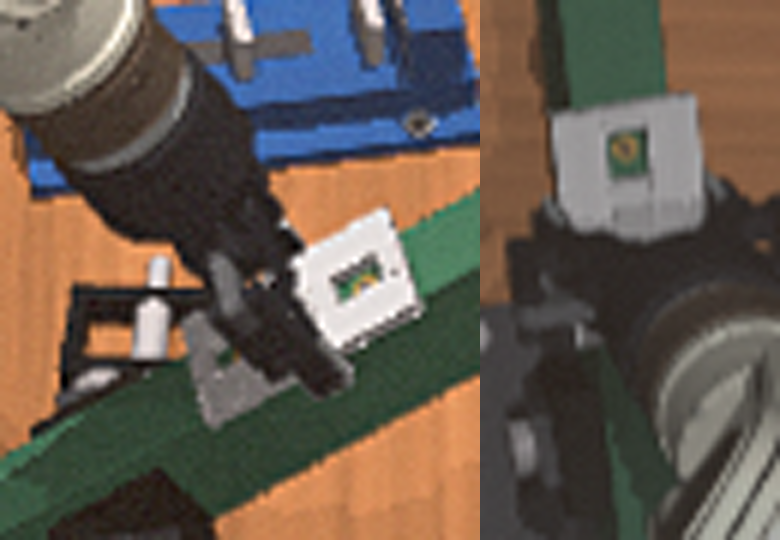

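Both bosses show in the slots; the uphill one is nearly centred, at about (394,255) in the top picture. I'll trim the pressure to about 10 N.

Request:
{"name": "drive_tool", "arguments": {
  "rows": [
    {"dx": 0.003,"dy": 0.004,"dz": -0.007,"wx": 0,"wy": 0,"wz": 0,"hand": 40},
    {"dx": 0.003,"dy": 0.004,"dz": -0.007,"wx": 0,"wy": 0,"wz": 0,"hand": 40},
    {"dx": 0.003,"dy": 0.004,"dz": -0.007,"wx": 0,"wy": 0,"wz": 0,"hand": 40},
    {"dx": 0.003,"dy": 0.004,"dz": -0.007,"wx": 0,"wy": 0,"wz": 0,"hand": 40}
  ]
}}

```text
clock: 15.55
eef_pos: [0.5405, -0.2206, 0.2423]
tool_rot: [-0.095, 0.963, 0.025, 0.25]
ft_force: [-6.3, -0.2, 6.9]
grip_width: 0.0627
grasp_force: 66.9
```

```bash
python3 st.py
```

```text
15.55 F(uvn) [-1.59  1.03  9.52] T(uvn) [ 0.103 -0.014 -0.083] grip 0.06270816806509373 66.89129590988159
plate offset mm (uvn) [ 0.01 -0.88  0.19] rot(uvn) mrad [ 1.1 -2.6 -0.2] vel 0.0021862212678549742
```

```bash
python3 -c "
from workcell import bot
print(bot.job_done())"
```

```text
the job is handed in; nothing more can be done
None
```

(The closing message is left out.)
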